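# Seal up the tea caddy

## Robot

A 6-joint arm with a two-finger parallel gripper is mounted at the origin on a cart in front of the work surface, level with it; the furniture and walls round the work are solid. World frame = base frame: x ahead of the robot, y to its left, z up, the work surface at z = 0. Lengths are in m, angles in rad, forces in N, time in s.
With the tool pointing down it reaches from about 0.325 to 1 m from the base axis. Payload 5.1 kg.
Tool frame: the origin (TCP) lies between the finger pads; the fingertips stand 8 mm ahead of it and the grasp point (between the pads) lies 11 mm behind it (manip.tip_extent is the distance from the TCP to the fingertips, in m); z points along the fingers, y is the line along which they close (so a half turn about z gives the same grasp; the last joint's range is limited). The gripper opens to 85 mm and grips with 20 to 120 N. Pads are 22 mm wide; open, the fingers measure 114 mm over their backs; the gripper's body (76 mm by 85 mm) begins 54 mm behind the grasp point. The pads swing forward as they close: fully open they stand 13 mm farther back than shut.
Start: joints at [1.096, 0.124, 1.65, -0, 1.367, -0.083], TCP at [0.248, 0.601, 0.239] pointing down, gripper open.
Joint ranges: [-2.61, 2.61], [-1.02, 2.33], [0.03, 2.71], [-1.35, 4.49], [0.32, 2.68], [-2.91, 2.91]. Speed limits (rad/s): [2.57, 2.57, 3.14, 3.14, 3.14, 3.14].

## Interface

Orientations are given as a unit quaternion [w, x, y, z].
In Python, from station import manip, grab_frame gives the robot as it stands. The module is installed in compiled form; this text tells all that it offers.
- The arm moves only by the tool servo_tool, never from a script. Its argument "motion" is a list that holds one entry, the list of rows, each a list of 7 numbers: the turn, a rotation vector about the tool's x, y, z in rad, then the shift along the tool's x, y, z in mm, then the opening, from -1 (shut) to 1 (fully open). A call has 1 to 5 rows; each row is the pose to reach, as a shift and turn from the pose commanded when the call began, along the tool's axes at that moment; what a row does not reach only later rows make up. A row lasts 1/12 s, in which the tool goes at most 41.7 mm and 7.16 degrees, less where a joint would pass 70% of its speed; a pose out of reach is approached as far as the arm can. A call with a gripper value outside its range is refused whole. The fingers move at their own pace and stop on an object; "force" is the grip in N (left out, the last holds). Time passes only in rows, so rows that repeat a pose let the fingers close. It gives the time, the measured TCP pose, the force, the opening and the grip force at its end, in the units of the state.
- manip.sense(): the state, without advancing time (a new reading comes with each control period).
- grab_frame(name): name is "scene" or "top"; returns a dict with "color" (400x640x3 uint8, blue, green, red), "fx", "fy", "cx", "cy" (pixels), "rvec" (rotation vector, rad) and "tvec" (3), from world to camera coordinates, as OpenCV has them. Camera axes: x right, y down, z forward; pixel columns grow to the right and rows downward; lengths in m; the calibration is good to about 2 mm. A picture is of the moment at which its call begins. There is no depth.
- manip.finish_job(): hands the job in; it is judged then, once.
The state is a dict: "clock": time; "joints": joint angles; "qd": joint speeds; "joint_efforts": joint torques, N m; "eef_pos": TCP position; "tool_rot": TCP orientation; "force": force on the tool from outside, world axes, zero at the start; "moment": the same for the moment, N m; "width": opening from 0.0 (shut) to 1.0 (fully open); "grip_force": force on a finger pad.
Only numpy, scipy, OpenCV 4.12 (cv2) and the standard library are available. Lean on these libraries where they do the work, as an engineer would, in place of code of your own. Each camera call takes 0.05 s, during which the arm holds its last target. There are 200 camera calls.

## Task

Put the blue tea sachet into the open metal caddy, set the green lid on it and push both ends of the lid firmly down past the stiff rubber seals until the lid sits flush on the rim all round. Then turn the red latch a quarter turn so that its nose lies over the edge of the lid, let go, and leave the other sachets and the things at the back where they are.

Things in the scene. Friction and masses are not known exactly. Their poses are not given: they have to be found in the camera images.
- caddy: Open bare-metal caddy fixed to the worktop, 110 mm (its x) by 170 mm (its y), rim 60 mm high, turned up to 0.3 rad about z. Origin: centre of its underside, z up. Inner space 100 mm (x) by 128 mm (y), floor 5 mm above the worktop. The red latch's bracket stands on its -x side, reaching to x = -88 mm, clear below the lid.
- seal_left (a joint): Black rubber seal strip in the caddy's +y end (centre y = +73.5 mm), 82 mm long in x, 10 mm wide. 0: stands 9 mm proud of the rim (start); 0.009: pushed flush. Pushed down with about 10 N it slides down and stays down.
- seal_right (a joint): The same black seal strip in the caddy's -y end (centre y = -73.5 mm); 0 proud, 0.009 flush.
- lid: Loose green lid, 106 (its x) by 166 mm (its y), about 0.13 kg, right way up on the worktop. Origin: centre of the skirt's underside, z up; plate at z = 16 to 26 mm. White skirt under it, 92 by 120 mm, 16 mm deep, fits the inner space with 4 mm play each way. Fits either way round. Origin above the caddy's origin: 53 mm resting on the proud seals, 44 mm home, plate on the rim.
- lid_handle (a point): Top centre of the wooden bar handle on the lid's middle: 16 mm wide (lid x), 62 mm long (lid y), from the lid's z = 26 to 51 mm.
- lid_end_a (a point): White round press mark on the lid's top at its +y end, 68 mm from the middle. Height above the worktop: 79 mm on the proud seal, 70 mm when home. Each end goes down under about 10 N, both together under about 20 N.
- lid_end_b (a point): White round press mark on the lid's top at its -y end, 68 mm from the middle; as the other.
- latch (a joint): Red quarter-turn latch. 0: open, nose toward the caddy's +y; grows clockwise seen from above to its stop at 1.57: nose toward the caddy's +x, over the lid. Starts at 0 to 0.2, turns with about 0.06 N m, stays where left. Nose: 35 mm from the axis, 12 mm wide, 73 to 79 mm above the worktop: strikes the lid's edge unless the lid is home.
- latch_grip (a point): Top of the latch's grip bar, on its vertical turning axis at the caddy's x = -73 mm, y = 0, 100 mm above the worktop. The bar is 10 mm thick, 38 mm long (along the nose) and 21 mm high, its top at this point.
- sachet_blue: Blue foil tea sachet, stiff, 58 mm (its x) by 68 mm (its y) by 10 mm, lying flat on the worktop, 12 g. Origin: centre of its underside.
- sachet_yellow: Yellow foil tea sachet, same size; stays where it is.
- sachet_red: Red foil tea sachet with daisies, same size; stays where it is.
- cream_jug: White cream jug, 67 by 103 by 85 mm high, at the back; stays. Origin under its middle.
- mug_staff: Green and white mug, 78 by 109 by 101 mm high, at the back; stays. Origin under its middle.
- ramekin: White ramekin, 77 mm across, 42 mm high, at the back; stays. Origin under its middle.
- tape_roll: Roll of brown tape, 96 mm across, 48 mm high, lying flat at the back left; stays. Origin under its middle.
Mind the look-alikes: they are no part of the job. Several things look just like the sachet_blue: the one meant starts farthest from the robot's base.

How it is judged:
On the way, in this order (a step that is already met when the one before it is completed fails the run):
1. the blue sachet lies in the caddy (z of sachet_blue in the frame of caddy between 0 and 0.035 m and x of sachet_blue in the frame of caddy between -0.05 and 0.05 m and y of sachet_blue in the frame of caddy between -0.064 and 0.064 m), for 0.2 s.
2. the lid is pressed home on the rim at both ends (horizontal distance between lid and caddy below 0.012 m and z of lid_end_a in the frame of caddy between 0.064 and 0.073 m and z of lid_end_b in the frame of caddy between 0.064 and 0.073 m), for 0.2 s.
3. the latch is turned over the lid (all of step 2 and value of joint latch above 1.35 rad), for 0.2 s.
At the end, for the whole second after the job is handed in: The blue sachet lies inside the caddy (within its inner space, underside lower than 35 mm), the lid is on it (centres within 12 mm) with both press marks 64 to 73 mm above the caddy's underside (home is 70), the latch is turned past 1.35 rad, and the lid and sachet are at rest (all of step 1 and all of step 3 and linear speed of each of lid, sachet_blue below 0.02 m/s); the robot touches nothing.
It fails at once if another sachet is shifted by more than 40 mm (distance of any of sachet_yellow, sachet_red from where it was at the start of the episode above 0.04 m).
It fails at once if the jug, mug, ramekin or tape is shifted by more than 40 mm (distance of any of cream_jug, mug_staff, ramekin, tape_roll from where it was at the start of the episode above 0.04 m).
It also fails if it takes over 72 s, if anything falls off the work surface, if the arm or the gripper's body presses on something with over 40 N, if the wrist force passes 120 N, or if a joint passes its speed limit or range.

## Working session

There is one attempt and no reset: what is moved stays moved. The work goes in short steps, Python scripts to look and compute and a tool call to move; the robot and the scene stay as the last step left them, time stands still between calls to the robot, and variables do not carry over. Pictures are saved under pics/ and viewed, at most 12 in all, crops included, and the job is handed in when it is done.

Besides the shell and the picture viewer there is one more tool, called after "Request:" by a JSON object that holds its "name" and its "arguments". servo_tool: Moves the arm, as the interface text tells. Its arguments: {"type":"object","properties":{"motion":{"type":"array","items":{"type":"array","items":{"type":"array","items":{"type":"number"}}}},"force":{"type":"number"}},"required":["motion"]}

```bash
mkdir -p pics; cat > h.py <<'E'
import numpy as np, cv2
from scipy.spatial.transform import Rotation as R
from station import manip, grab_frame
def cam(f):
    K=np.array([[f["fx"],0,f["cx"]],[0,f["fy"],f["cy"]],[0,0,1]]);Rm=cv2.Rodrigues(np.array(f["rvec"],float))[0]
    return K,Rm,np.array(f["tvec"],float).ravel()
def ray(f,px,z):
    K,Rm,t=cam(f); px=np.atleast_2d(px).astype(float)
    d=(np.linalg.inv(K)@np.c_[px,np.ones(len(px))].T).T@Rm; c=-Rm.T@t
    return c+d*((z-c[2])/d[:,2])[:,None]
def proj(f,P):
    K,Rm,t=cam(f); return cv2.projectPoints(np.atleast_2d(P).astype(float),Rm,t,K,None)[0][:,0]
E
python3 - <<'E'
from h import *
for n in("scene","top"):
    f=grab_frame(n); cv2.imwrite(f"pics/{n}0.png",f["color"]); K,Rm,t=cam(f); print(n,-Rm.T@t,f["fx"],Rm[2])
print(manip.sense(),manip.tip_extent)
E
```

```text
scene [-0.1453424  -0.34646846  0.80181174] 389.47314201027075 [ 0.66936915  0.32217869 -0.66943695]
top [0.44070848 0.02603771 1.29474208] 375.30174655935605 [ 0.09739032 -0.02094882 -0.99502576]
{'clock': 0.1, 'joints': array([ 1.09639603e+00,  1.24445497e-01,  1.65153628e+00, -2.19335363e-05,
        1.36749636e+00, -8.26083796e-02]), 'qd': array([-7.83563078e-04, -9.23655834e-04, -1.30919692e-03, -9.51713244e-04,
       -5.24045091e-05, -2.44631388e-04]), 'joint_efforts': array([ 1.74033985e-04, -4.24932861e+01, -3.66651320e+01, -6.68222606e-05,
        3.95633120e-03,  7.42212274e-05]), 'eef_pos': array([0.24799129, 0.60025404, 0.23817298]), 'tool_rot': array([-2.48852373e-04,  1.94643165e-01,  9.80873666e-01, -9.09370829e-04]), 'force': array([-0.3372813 ,  0.04198165, -0.03670114]), 'moment': array([-0.04975527, -0.01576759, -0.01334041]), 'grip_force': 0.0, 'width': 0.997230205986671} 0.008
```

View pics/scene0.png

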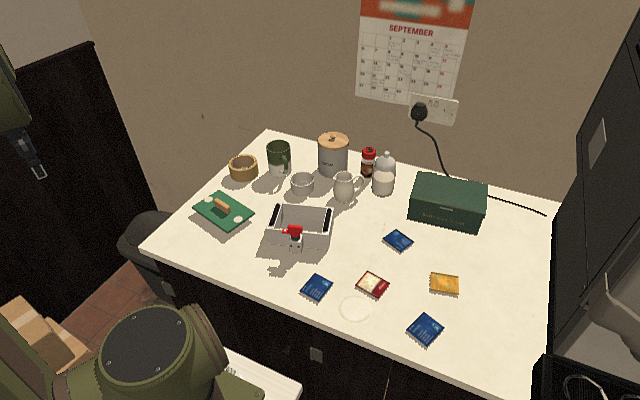

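View pics/top0.png

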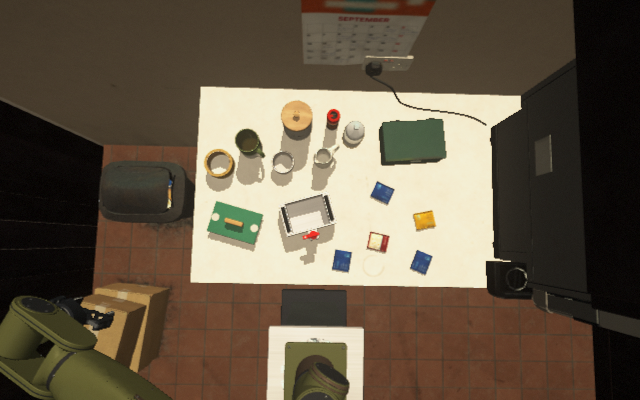

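Both views show three blue sachets, in top at (382,192), (342,260) and (421,262). The lid is at (235,222), the caddy at (307,216) and the latch at (312,236). Next I measure them.

```bash
cat >> h.py <<'E'
def rects(f,lo,hi,z,roi,amin=20):
    hsv=cv2.cvtColor(f["color"],cv2.COLOR_BGR2HSV); m=cv2.inRange(hsv,lo,hi)
    k=np.zeros_like(m);x0,y0,x1,y1=roi;k[y0:y1,x0:x1]=255;m&=k
    m=cv2.morphologyEx(m,cv2.MORPH_CLOSE,np.ones((5,5)))
    out=[]
    for c in cv2.findContours(m,cv2.RETR_EXTERNAL,cv2.CHAIN_APPROX_NONE)[0]:
        if cv2.contourArea(c)<amin: continue
        P=ray(f,c[:,0],z)[:,:2]; r=cv2.minAreaRect((P*1000).astype(np.float32))
        out.append((c[:,0].mean(0).round(),np.round(r[0],1),np.round(r[1],1),round(r[2],1)))
    return out
E
python3 - <<'E'
from h import *
t=grab_frame("top"); s=grab_frame("scene")
def show(n,l):
    print(n)
    for a in l: print("  px",a[0],"c",a[1],"size",a[2],"ang",a[3],"r",np.hypot(*a[1]).round())
B=((100,90,40),(125,255,255))
show("blue top",rects(t,*B,.010,(330,170,450,285)))
show("blue scene",rects(s,*B,.010,(290,220,460,350)))
G=((65,80,40),(90,255,200))
show("lid top",rects(t,*G,.026,(200,190,275,255),200))
show("lid scene",rects(s,*G,.026,(180,180,265,240),200))
W=((10,80,100),(28,255,255))
show("handle top",rects(t,*W,.051,(215,205,260,240)))
show("handle scene",rects(s,*W,.051,(205,190,245,225)))
Rd=((0,150,100),(6,255,255))
show("latch top z.1/.079",rects(t,*Rd,.1,(295,225,330,250),5))
show("latch scene",rects(s,*Rd,.1,(275,215,310,245),5))
a=cv2.resize(t["color"][185:280,265:345],None,fx=7,fy=6,interpolation=cv2.INTER_CUBIC)
c=cv2.resize(t["color"][172:214,362:404],(230,230),interpolation=cv2.INTER_CUBIC)
im=np.zeros((570,800,3),np.uint8); im[:,:560]=a; im[:230,565:795]=c
cv2.imwrite("pics/crop1.png",im)
E
```

```text
blue top
  px [421. 262.] c [ 375.  -352.4] size [51.7 62.8] ang 68.0 r 515.0
  px [342. 260.] c [374.9 -81.2] size [51.9 63.6] ang 81.4 r 384.0
  px [382. 192.] c [ 610.5 -217.5] size [63.6 50.3] ang 66.7 r 648.0
blue scene
  px [425. 329.] c [ 371.  -353.8] size [56.1 65.7] ang 68.6 r 513.0
  px [316. 287.] c [371.3 -83.2] size [55.8 66.1] ang 81.1 r 381.0
  px [398. 240.] c [ 606.3 -220. ] size [65.3 54.5] ang 65.5 r 645.0
lid top
  px [235. 222.] c [494.7 282.9] size [159.7  99.8] ang 75.0 r 570.0
lid scene
  px [222. 210.] c [492.4 280.9] size [165.9 104.5] ang 75.1 r 567.0
handle top
  px [233. 222.] c [494.1 282.1] size [61.6 15.3] ang 75.3 r 569.0
handle scene
  px [222. 206.] c [486.6 274.4] size [81.4 26.7] ang 75.3 r 559.0
latch top z.1/.079
  px [311. 235.] c [457.6  26.3] size [22.1 47.5] ang 1.2 r 458.0
latch scene
  px [292. 230.] c [445.1  16.2] size [46.4 39.4] ang 88.8 r 445.0
```

View pics/crop1.png

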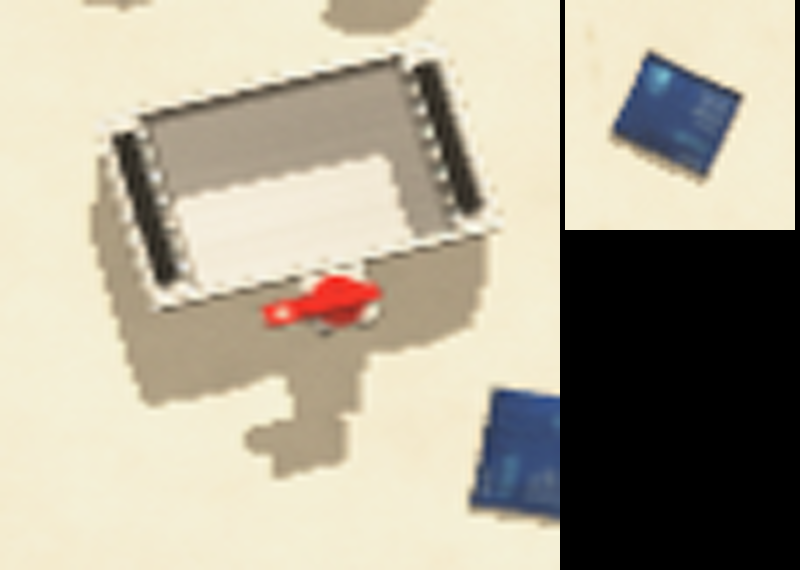

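The crop confirms the blue sachet at top (382,192). It is 0.648 m from the base against 0.515 and 0.384 for the others, so it is the one meant. Next, the caddy pose from its seals, and the first moves.

```bash
cat >> h.py <<'E'
def plan(xyz,yaw):
    "shift (mm) and turn (rad) in tool axes to put TCP at xyz, closing line at yaw deg (nearest half turn not taken)"
    s=manip.sense(); q=s["tool_rot"]; r=R.from_quat([*q[1:],q[0]])
    y=np.radians(yaw); Y=[np.cos(y),np.sin(y),0]; Z=[0,0,-1]; T=R.from_matrix(np.c_[np.cross(Y,Z),Y,Z])
    v=(r.inv()*T).as_rotvec(); d=r.inv().apply(np.array(xyz)-s["eef_pos"])*1000
    yw=np.degrees(np.arctan2(*r.as_matrix()[[1,0],1]))
    print("turn",v.round(3),"shift",d.round(1),"| at",s["eef_pos"].round(4),"yaw",yw.round(1),"F",s["force"].round(1),"w",round(s["width"],3),"g",round(s["grip_force"],1),"t",round(s["clock"],2))
E
python3 - <<'E'
from h import *
for n,roi in(("top",(278,190,340,232)),("scene",(266,200,340,236))):
    f=grab_frame(n)
    L=[a for a in rects(f,(0,0,0),(180,255,60),.069,roi,15)]
    for a in L: print(n,a)
f=grab_frame("top")
c=ray(f,[[279.3,205.8],[327.1,192.5],[336.4,222.5],[287.1,235.8]],.06)
print("rim",c[:,:2].round(4),c.mean(0))
d=c[0]-c[1];e=c[3]-c[2];print(np.degrees(np.arctan2(d[1],d[0])),np.degrees(np.arctan2(e[1],e[0])),np.linalg.norm(d))
plan([.6085,-.2185,.12],-24)
E
```

```text
top (array([285., 219.]), array([506.5, 109.8]), array([80. ,  7.3]), 16.6)
top (array([328., 207.]), array([549. , -29.8]), array([75.9,  7.2]), 16.3)
scene (array([327., 220.]), array([541.8, -34.1]), array([87. , 12.2]), 16.3)
scene (array([274., 215.]), array([501.3, 105.7]), array([85.3, 12.5]), 16.9)
rim [[ 0.5502  0.1313]
 [ 0.5981 -0.0255]
 [ 0.4993 -0.058 ]
 [ 0.4522  0.1027]] [0.52495103 0.03762997 0.06      ]
107.00908349708897 106.32758484894626 0.16395791725843029
turn [-0.     0.     1.598] shift [-645.8 -619.4  119.3] | at [0.2482 0.6006 0.2391] yaw 67.5 F [ 0.2 -0.8 -0.4] w 1.001 g 0.0 t 0.35
```

Request:
{"name": "servo_tool", "arguments": {"motion": [[[0,0,0,-26,-25,0,1],[0,0,0,-52,-50,0,1],[0,0,0,-78,-74,0,1],[0,0,0,-104,-99,0,1],[0,0,0,-129,-124,0,1]]]}}

```text
clock: 0.77
eef_pos: [0.3205, 0.4354, 0.2393]
tool_rot: [0.0, 0.194, 0.981, 0.0]
force: [0.6, 0.1, -0.4]
width: 0.996
grip_force: 0.0
```

Request:
{"name": "servo_tool", "arguments": {"motion": [[[0,0,0,-26,-25,0,1],[0,0,0,-52,-50,0,1],[0,0,0,-78,-74,0,1],[0,0,0,-104,-99,0,1],[0,0,0,-129,-124,0,1]]]}}

```text
clock: 1.18
eef_pos: [0.3924, 0.2714, 0.2396]
tool_rot: [0.0, 0.195, 0.981, 0.0]
force: [1.7, 0.4, 1.0]
width: 1.003
grip_force: 0.0
```

Request:
{"name": "servo_tool", "arguments": {"motion": [[[0,0,0,-26,-25,0,1],[0,0,0,-52,-50,0,1],[0,0,0,-78,-74,0,1],[0,0,0,-104,-99,0,1],[0,0,0,-129,-124,0,1]]]}}

```text
clock: 1.6
eef_pos: [0.4643, 0.1074, 0.2397]
tool_rot: [0.0, 0.195, 0.981, 0.0]
force: [1.2, 0.1, 0.4]
width: 0.998
grip_force: 0.0
```

Request:
{"name": "servo_tool", "arguments": {"motion": [[[0,0,0,-26,-25,0,1],[0,0,0,-52,-50,0,1],[0,0,0,-78,-74,0,1],[0,0,0,-104,-99,0,1],[0,0,0,-129,-124,0,1]]]}}

```text
clock: 2.02
eef_pos: [0.5362, -0.0566, 0.2395]
tool_rot: [0.0, 0.195, 0.981, 0.0]
force: [1.1, 0.3, 0.4]
width: 0.999
grip_force: 0.0
```

Request:
{"name": "servo_tool", "arguments": {"motion": [[[0,0,0,-26,-25,0,1],[0,0,0,-52,-50,0,1],[0,0,0,-78,-74,0,1],[0,0,0,-104,-99,0,1],[0,0,0,-129,-124,0,1]]]}}

```text
clock: 2.43
eef_pos: [0.6081, -0.2204, 0.2393]
tool_rot: [0.0, 0.195, 0.981, 0.0]
force: [-0.3, 0.0, 0.6]
width: 0.998
grip_force: 0.0
```

Request:
{"name": "servo_tool", "arguments": {"motion": [[[0,0,0.12,0,0,0,1],[0,0,0.24,0,0,0,1],[0,0,0.36,0,0,0,1],[0,0,0.48,0,0,0,1],[0,0,0.6,0,0,0,1]]]}}

```text
clock: 2.85
eef_pos: [0.6076, -0.2188, 0.2392]
tool_rot: [-0.0, 0.479, 0.878, 0.0]
force: [-0.5, 0.2, -0.7]
width: 0.998
grip_force: 0.0
```

Request:
{"name": "servo_tool", "arguments": {"motion": [[[0,0,0.12,0,0,0,0.6],[0,0,0.24,0,0,0,0.6],[0,0,0.36,0,0,0,0.6],[0,0,0.48,0,0,0,0.6],[0,0,0.6,0,0,0,0.6]]]}}

```text
clock: 3.27
eef_pos: [0.6076, -0.2186, 0.2393]
tool_rot: [-0.0, 0.717, 0.698, -0.0]
force: [0.3, 0.1, 0.5]
width: 0.804
grip_force: 0.0
```

```bash
python3 - <<'E'
from h import *
plan([.6085,-.2185,.05],-24)
E
```

```text
turn [-0.    -0.     0.392] shift [1.000e-01 9.000e-01 1.893e+02] | at [ 0.6076 -0.2186  0.2393] yaw -1.5 F [0.3 0.1 0.5] w 0.804 g 0.0 t 3.27
```

Request:
{"name": "servo_tool", "arguments": {"motion": [[[0,0,0.1,0,1,38,0.64],[0,0,0.2,0,1,76,0.64],[0,0,0.3,0,1,114,0.64],[0,0,0.392,0,1,152,0.64],[0,0,0.392,0,1,189,0.64]]]}}

```text
clock: 3.68
eef_pos: [0.6084, -0.2185, 0.0487]
tool_rot: [0.0, 0.838, 0.546, 0.0]
force: [0.8, -1.1, -0.1]
width: 0.82
grip_force: 0.0
```

```bash
python3 - <<'E'
from h import *
f=grab_frame("scene")
cv2.imwrite("pics/s2.png",cv2.resize(f["color"][170:300,330:480],(750,600)[:2] if 0 else (690,598),interpolation=cv2.INTER_CUBIC))
f=grab_frame("top"); print(rects(f,(100,90,40),(125,255,255),.01,(360,170,410,215)))
plan([.6085,-.2185,.007],-24)
E
```

```text
[]
turn [-0.015 -0.     0.006] shift [-0.   6.4 35.1] | at [ 0.6031 -0.2161  0.0422] yaw -23.7 F [-1.3  0.2 -0.9] w 0.82 g 0.0 t 3.78
```

View pics/s2.png

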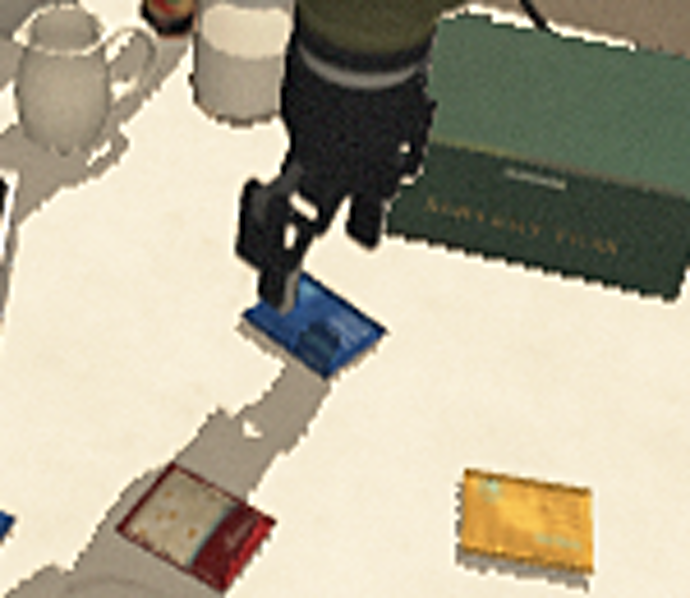

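The gripper hovers over the sachet, with fingers at crop (275,300) and (370,240). The sachet's crop centre is (315,325). The pose was still settling, so I let it rest and recompute.

Request:
{"name": "servo_tool", "arguments": {"motion": [[[0,0,0,0,0,0,0.64],[0,0,0,0,0,0,0.64]]]}}

```text
clock: 3.95
eef_pos: [0.6104, -0.2194, 0.0532]
tool_rot: [0.002, 0.837, 0.547, 0.001]
force: [-0.3, 0.3, 0.4]
width: 0.823
grip_force: 0.0
```

```bash
python3 - <<'E'
from h import *
plan([.6085,-.2185,.007],-24)
E
```

```text
turn [0.004 0.    0.006] shift [ 0.1 -2.3 46.2] | at [ 0.6104 -0.2194  0.0532] yaw -23.7 F [-0.3  0.3  0.4] w 0.823 g 0.0 t 3.95
```

Request:
{"name": "servo_tool", "arguments": {"motion": [[[0,0,0,0,0,12,0.64],[0,0,0,0,0,24,0.64],[0,0,0,0,0,34,0.64],[0,0,0,0,0,42,0.64],[0,0,0,0,0,42,0.64]]]}}

```text
clock: 4.37
eef_pos: [0.6068, -0.2178, 0.0055]
tool_rot: [-0.002, 0.837, 0.547, -0.001]
force: [-0.1, 0.5, 0.5]
width: 0.823
grip_force: 0.0
```

Request:
{"name": "servo_tool", "arguments": {"motion": [[[0,0,0,0,0,0,0.64],[0,0,0,0,0,0,0.64],[0,0,0,0,0,0,0.64]]]}}

```text
clock: 4.62
eef_pos: [0.6091, -0.2188, 0.0089]
tool_rot: [0.0, 0.837, 0.547, 0.0]
force: [-1.2, -0.1, 0.6]
width: 0.821
grip_force: 0.0
```

Request:
{"name": "servo_tool", "arguments": {"motion": [[[0,0,0,0,0,1,0.3],[0,0,0,0,0,2,0.2],[0,0,0,0,0,2,0.1],[0,0,0,0,0,2,0],[0,0,0,0,0,2,0]]], "force": 25}}

```text
clock: 5.03
eef_pos: [0.6094, -0.2189, 0.0082]
tool_rot: [0.001, 0.837, 0.547, 0.0]
force: [-3.6, 1.1, 6.4]
width: 0.668
grip_force: 25.5
```

Request:
{"name": "servo_tool", "arguments": {"motion": [[[0,0,0,0,0,0,0],[0,0,0,0,0,0,0],[0,0,0,0,0,0,0]]]}}

```text
clock: 5.28
eef_pos: [0.6094, -0.219, 0.0082]
tool_rot: [0.001, 0.837, 0.547, 0.0]
force: [-3.0, 1.8, 6.0]
width: 0.668
grip_force: 25.5
```

Request:
{"name": "servo_tool", "arguments": {"motion": [[[0,0,0,0,0,-15,0],[0,0,0,0,0,-45,0],[0,0,0,0,0,-80,0],[0,0,0,0,0,-110,0],[0,0,0,0,0,-130,0]]]}}

```text
clock: 5.7
eef_pos: [0.6102, -0.2193, 0.1416]
tool_rot: [0.003, 0.837, 0.547, 0.002]
force: [0.7, -0.8, -0.2]
width: 0.664
grip_force: 27.4
```

Request:
{"name": "servo_tool", "arguments": {"motion": [[[0,0,0.1,0,0,0,0],[0,0,0.2,0,0,0,0],[0,0,0.3,0,0,0,0],[0,0,0.4,0,0,0,0],[0,0,0.45,0,0,0,0]]]}}

```text
clock: 6.12
eef_pos: [0.6088, -0.2187, 0.1377]
tool_rot: [0.0, 0.939, 0.345, 0.0]
force: [-0.6, -0.1, 0.5]
width: 0.666
grip_force: 27.4
```

Request:
{"name": "servo_tool", "arguments": {"motion": [[[0,0,0.1,0,0,0,0],[0,0,0.2,0,0,0,0],[0,0,0.3,0,0,0,0],[0,0,0.42,0,0,0,0],[0,0,0.42,0,0,0,0]]]}}

```text
clock: 6.53
eef_pos: [0.6088, -0.2187, 0.1375]
tool_rot: [0.0, 0.99, 0.142, 0.0]
force: [-0.1, 0.7, -0.6]
width: 0.667
grip_force: 27.4
```

```bash
python3 - <<'E'
from h import *
plan([.5265,.039,.14],-73.4)
f=grab_frame("top")
cv2.imwrite("pics/t3.png",f["color"][80:300,180:510])
for a in rects(f,(0,0,0),(180,255,60),.069,(278,190,340,232),15): print(a)
E
```

```text
turn [ 0.001 -0.001 -0.004] shift [  -6.3 -270.4   -2.7] | at [ 0.6088 -0.2187  0.1375] yaw -73.6 F [-0.1  0.7 -0.6] w 0.667 g 27.4 t 6.53
```

View pics/t3.png

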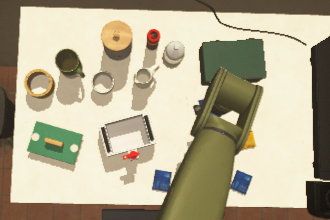

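The arm holds the sachet (width 0.667); the caddy at crop (128,133) is undisturbed. I carry it over the caddy.

Request:
{"name": "servo_tool", "arguments": {"motion": [[[0,0,0,-1,-25,0,0],[0,0,0,-2,-55,0,0],[0,0,0,-3,-85,0,0],[0,0,0,-3,-115,0,0],[0,0,0,-3,-140,0,0]]]}}

```text
clock: 7.0
eef_pos: [0.5653, -0.0837, 0.1368]
tool_rot: [-0.0, 0.989, 0.145, 0.0]
force: [-0.2, -0.4, 0.9]
width: 0.667
grip_force: 27.4
```

Request:
{"name": "servo_tool", "arguments": {"motion": [[[0,0,0,-1,-35,0,0],[0,0,0,-2,-70,0,0],[0,0,0,-3,-105,0,0],[0,0,0,-3,-125,0,0],[0,0,0,-3,-130,0,0]]]}}

```text
clock: 7.42
eef_pos: [0.5252, 0.0413, 0.1368]
tool_rot: [-0.0, 0.989, 0.146, 0.0]
force: [0.1, -0.8, -0.4]
width: 0.663
grip_force: 27.4
```

Request:
{"name": "servo_tool", "arguments": {"motion": [[[0,0,0,0,0,0,0],[0,0,0,0,0,0,0]]]}}

```text
clock: 7.58
eef_pos: [0.5266, 0.0382, 0.1368]
tool_rot: [0.0, 0.99, 0.144, 0.0]
force: [0.3, 0.5, -0.1]
width: 0.665
grip_force: 27.4
```

```bash
python3 - <<'E'
from h import *
plan([.5265,.039,.03],-73.4)
f=grab_frame("scene")
cv2.imwrite("pics/s4.png",cv2.resize(f["color"][120:280,220:380],(600,600),interpolation=cv2.INTER_CUBIC))
E
```

```text
turn [ 0.001 -0.001 -0.   ] shift [  0.   -0.9 106.8] | at [0.5266 0.0382 0.1368] yaw -73.4 F [ 0.3  0.5 -0.1] w 0.665 g 27.4 t 7.58
```

View pics/s4.png

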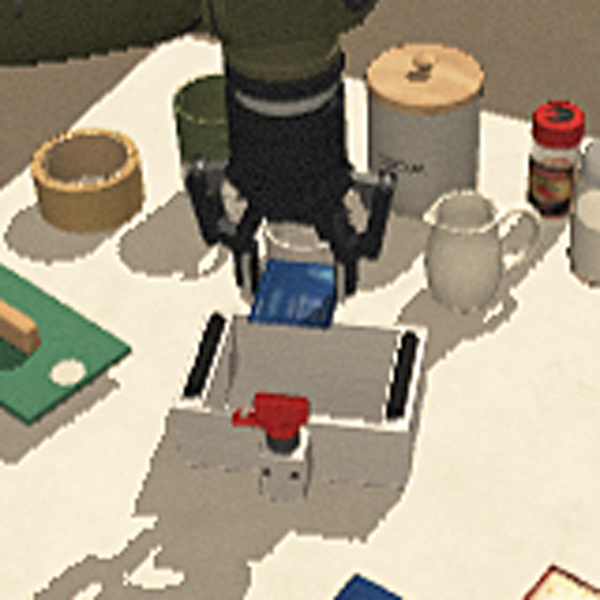

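The sachet hangs between the fingers at crop (295,292), and the caddy opening at (300,370) sits below it once height is allowed for. I lower it in and watch the force.

Request:
{"name": "servo_tool", "arguments": {"motion": [[[0,0,0,0,0,16,0],[0,0,0,0,0,34,0],[0,0,0,0,0,50,0],[0,0,0,0,0,62,0],[0,0,0,0,0,68,0]]]}}

```text
clock: 8.05
eef_pos: [0.5254, 0.0375, 0.0663]
tool_rot: [-0.0, 0.99, 0.143, -0.001]
force: [0.3, 0.8, -0.0]
width: 0.666
grip_force: 27.4
```

Request:
{"name": "servo_tool", "arguments": {"motion": [[[0,0,0,0,0,8,0],[0,0,0,0,0,17,0],[0,0,0,0,0,26,0],[0,0,0,0,0,36,0],[0,0,0,0,0,36,0]]]}}

```text
clock: 8.47
eef_pos: [0.5247, 0.0386, 0.03]
tool_rot: [-0.0, 0.99, 0.143, -0.002]
force: [-1.0, 0.6, -1.3]
width: 0.666
grip_force: 27.4
```

Request:
{"name": "servo_tool", "arguments": {"motion": [[[0,0,0,0,0,0,0.2],[0,0,0,0,0,0,0.4],[0,0,0,0,0,0,0.55],[0,0,0,0,0,0,0.55],[0,0,0,0,0,0,0.55]]]}}

```text
clock: 8.88
eef_pos: [0.5267, 0.0386, 0.0329]
tool_rot: [0.0, 0.99, 0.143, 0.001]
force: [0.2, -0.1, -0.2]
width: 0.777
grip_force: 0.0
```

Now I raise, then measure the caddy and check the sachet from further away.

Request:
{"name": "servo_tool", "arguments": {"motion": [[[0,0,0,0,0,-25,0.55],[0,0,0,0,0,-60,0.55],[0,0,0,0,0,-95,0.55],[0,0,0,0,0,-130,0.55],[0,0,0,0,0,-155,0.55]]]}}

```text
clock: 9.3
eef_pos: [0.5273, 0.0386, 0.1914]
tool_rot: [0.0, 0.99, 0.143, 0.002]
force: [2.1, -1.1, 0.6]
width: 0.779
grip_force: 0.0
```

Request:
{"name": "servo_tool", "arguments": {"motion": [[[0,0,0,5,-40,0,0],[0,0,0,10,-80,0,0],[0,0,0,15,-120,0,0],[0,0,0,20,-155,0,0],[0,0,0,20,-190,0,0]]]}}

```text
clock: 9.72
eef_pos: [0.4914, 0.2283, 0.188]
tool_rot: [-0.0, 0.99, 0.143, 0.001]
force: [0.3, 0.8, 0.7]
width: 0.502
grip_force: 0.0
```

```bash
python3 - <<'E'
from h import *
plan([.4935,.282,.10],-15)
f=grab_frame("top"); s=grab_frame("scene")
a=cv2.resize(f["color"][180:245,270:345],(450,390),interpolation=cv2.INTER_CUBIC)
cv2.imwrite("pics/t5.png",a)
for a in rects(f,(100,90,40),(125,255,255),.015,(285,190,335,235),15): print("top blue",a)
for a in rects(s,(100,90,40),(125,255,255),.015,(270,200,335,250),15): print("scene blue",a)
for a in rects(f,(0,0,0),(180,255,60),.069,(278,190,340,232),15): print("seal",a)
E
```

```text
turn [ 1.000e-03 -2.000e-03 -1.021e+00] shift [ 17.1 -50.9  88.1] | at [0.4914 0.2283 0.188 ] yaw -73.5 F [0.3 0.8 0.7] w 0.502 g 0.0 t 9.72
top blue (array([308., 218.]), array([518.1,  38.3]), array([48.6, 52.3]), 16.5)
scene blue (array([303., 225.]), array([539.1,  42.2]), array([29.6, 56. ]), 16.6)
seal (array([285., 219.]), array([506.5, 109.8]), array([80. ,  7.3]), 16.6)
```

View pics/t5.png

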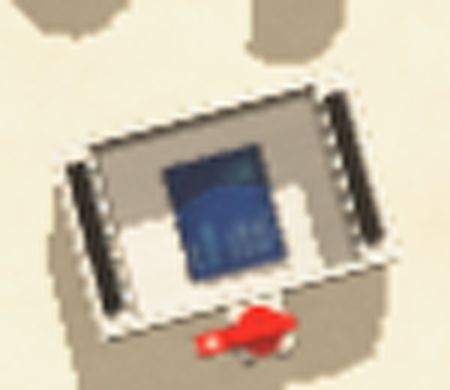

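The blue sachet lies flat in the caddy, at crop (225,210); both seals are visible and proud. Next is the lid handle.

Request:
{"name": "servo_tool", "arguments": {"motion": [[[0,0,-0.12,4,-12,0,0],[0,0,-0.24,8,-25,0,0],[0,0,-0.36,12,-38,0,0],[0,0,-0.48,17,-51,0,0],[0,0,-0.6,17,-51,0,0]]]}}

```text
clock: 10.23
eef_pos: [0.4936, 0.2812, 0.1876]
tool_rot: [-0.0, 0.902, 0.433, 0.0]
force: [-0.9, -0.4, -0.6]
width: 0.5
grip_force: 0.0
```

Request:
{"name": "servo_tool", "arguments": {"motion": [[[0,0,-0.12,0,0,10,0],[0,0,-0.24,0,0,30,0],[0,0,-0.36,0,0,55,0],[0,0,-0.42,0,0,75,0],[0,0,-0.42,0,0,88,0]]]}}

```text
clock: 10.65
eef_pos: [0.4924, 0.2789, 0.097]
tool_rot: [-0.0, 0.794, 0.608, -0.001]
force: [-0.9, 0.1, 0.1]
width: 0.502
grip_force: 0.0
```

Request:
{"name": "servo_tool", "arguments": {"motion": [[[0,0,0,0,0,0,0],[0,0,0,0,0,0,0],[0,0,0,0,0,0,0]]]}}

```text
clock: 10.9
eef_pos: [0.4944, 0.2803, 0.1008]
tool_rot: [0.0, 0.794, 0.608, 0.001]
force: [-0.0, -0.4, 1.3]
width: 0.502
grip_force: 0.0
```

```bash
python3 - <<'E'
from h import *
plan([.4937,.282,.037],-14.8)
f=grab_frame("scene")
cv2.imwrite("pics/s6.png",cv2.resize(f["color"][150:250,170:270],(500,500),interpolation=cv2.INTER_CUBIC))
E
```

```text
turn [ 0.002 -0.001 -0.006] shift [ 1.3 -1.2 63.8] | at [0.4944 0.2803 0.1008] yaw -15.1 F [-0.  -0.4  1.3] w 0.502 g 0.0 t 10.9
```

View pics/s6.png

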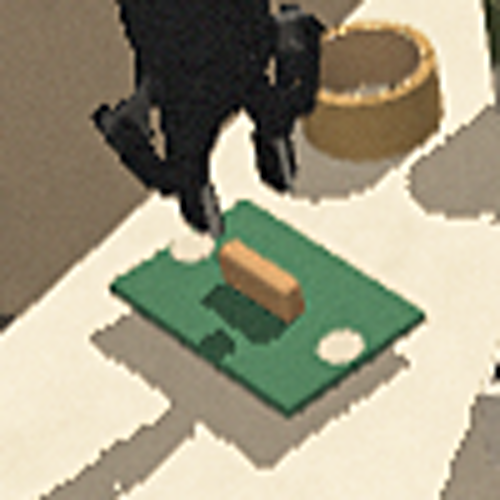

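The open fingers straddle the handle, which is at crop (262,278). Lowering and gripping.

Request:
{"name": "servo_tool", "arguments": {"motion": [[[0,0,-0.005,1,-0.5,15,0],[0,0,-0.005,1,-0.5,32,0],[0,0,-0.005,1,-0.5,47,0],[0,0,-0.005,1,-0.5,58,0],[0,0,-0.005,1,-0.5,63,0]]]}}

```text
clock: 11.37
eef_pos: [0.4929, 0.2812, 0.0358]
tool_rot: [-0.0, 0.792, 0.61, -0.0]
force: [0.7, 0.1, 0.1]
width: 0.498
grip_force: 0.0
```

Request:
{"name": "servo_tool", "arguments": {"motion": [[[0,0,0,0,0,0,0],[0,0,0,0,0,0,-0.4],[0,0,0,0,0,0,-0.9],[0,0,0,0,0,0,-0.9],[0,0,0,0,0,0,-0.9]]], "force": 60}}

```text
clock: 11.78
eef_pos: [0.4943, 0.2818, 0.0379]
tool_rot: [0.0, 0.792, 0.61, 0.001]
force: [0.8, -0.2, 3.0]
width: 0.172
grip_force: 61.1
```

Request:
{"name": "servo_tool", "arguments": {"motion": [[[0,0,0,0,0,0,-0.9],[0,0,0,0,0,0,-0.9],[0,0,0,0,0,0,-0.9]]]}}

```text
clock: 12.03
eef_pos: [0.4943, 0.2818, 0.0379]
tool_rot: [0.0, 0.792, 0.61, 0.001]
force: [0.0, -0.1, 6.8]
width: 0.172
grip_force: 61.5
```

Request:
{"name": "servo_tool", "arguments": {"motion": [[[0,0,0,0,0,-12,-0.9],[0,0,0,0,0,-38,-0.9],[0,0,0,0,0,-70,-0.9],[0,0,0,0,0,-100,-0.9],[0,0,0,0,0,-117,-0.9]]]}}

```text
clock: 12.45
eef_pos: [0.4939, 0.2817, 0.1572]
tool_rot: [0.0, 0.792, 0.61, 0.002]
force: [1.8, 0.9, -1.6]
width: 0.175
grip_force: 60.5
```

Request:
{"name": "servo_tool", "arguments": {"motion": [[[0,0,-0.08,0,0,0,-0.9],[0,0,-0.2,0,0,0,-0.9],[0,0,-0.32,0,0,0,-0.9],[0,0,-0.44,0,0,0,-0.9],[0,0,-0.553,0,0,0,-0.9]]]}}

```text
clock: 12.87
eef_pos: [0.4923, 0.281, 0.1531]
tool_rot: [-0.0, 0.593, 0.805, -0.001]
force: [0.1, -0.5, -1.6]
width: 0.172
grip_force: 60.4
```

Request:
{"name": "servo_tool", "arguments": {"motion": [[[0,0,0,0,0,0,-0.9],[0,0,0,0,0,0,-0.9]]]}}

```text
clock: 13.03
eef_pos: [0.4925, 0.2811, 0.1531]
tool_rot: [-0.0, 0.597, 0.802, -0.0]
force: [0.8, 0.6, -2.0]
width: 0.171
grip_force: 60.4
```

```bash
python3 - <<'E'
from h import *
plan([.526,.0387,.155],16.7)
t=grab_frame("top"); s=grab_frame("scene")
G=((65,80,40),(90,255,200))
for n,f,roi in(("top",t,(190,180,290,265)),("scene",s,(160,130,290,250))):
    for a in rects(f,*G,manip.sense()["eef_pos"][2]-.038+.026,roi,150): print(n,a)
E
```

```text
turn [-0.001  0.     0.001] shift [-241.7  -37.7   -1.8] | at [0.4925 0.2811 0.1531] yaw 16.7 F [ 0.8  0.6 -2. ] w 0.171 g 60.4 t 13.03
top (array([242., 217.]), array([505.1, 237.6]), array([101.1,  67. ]), 18.0)
scene (array([213., 181.]), array([488. , 280.5]), array([112.5, 167.5]), 14.7)
```

Request:
{"name": "servo_tool", "arguments": {"motion": [[[0,0,0,-15,-2,-5,-0.9],[0,0,0,-45,-7,-5,-0.9],[0,0,0,-75,-12,-5,-0.9],[0,0,0,-105,-16,-5,-0.9],[0,0,0,-130,-20,-5,-0.9]]]}}

```text
clock: 13.55
eef_pos: [0.5117, 0.1495, 0.1584]
tool_rot: [0.0, 0.596, 0.803, -0.0]
force: [0.3, -0.2, -1.6]
width: 0.17
grip_force: 60.4
```

Request:
{"name": "servo_tool", "arguments": {"motion": [[[0,0,0,-30,-5,0,-0.9],[0,0,0,-60,-10,0,-0.9],[0,0,0,-85,-14,0,-0.9],[0,0,0,-102,-17,0,-0.9],[0,0,0,-112,-18,0,-0.9]]]}}

```text
clock: 13.97
eef_pos: [0.5271, 0.0367, 0.1584]
tool_rot: [0.0, 0.597, 0.802, -0.0]
force: [-0.4, -0.7, -0.9]
width: 0.169
grip_force: 60.4
```

Request:
{"name": "servo_tool", "arguments": {"motion": [[[0,0,0,0,0,0,-0.9],[0,0,0,0,0,0,-0.9],[0,0,0,0,0,0,-0.9]]]}}

```text
clock: 14.22
eef_pos: [0.5269, 0.0395, 0.1583]
tool_rot: [-0.0, 0.595, 0.803, 0.0]
force: [0.6, 0.8, -1.3]
width: 0.17
grip_force: 60.4
```

```bash
python3 - <<'E'
from h import *
plan([.526,.0386,.093],16.7)
f=grab_frame("scene")
cv2.imwrite("pics/s7.png",cv2.resize(f["color"][130:270,220:380],(685,600),interpolation=cv2.INTER_CUBIC))
E
```

```text
turn [-0.    -0.001  0.004] shift [-0.7 -1.2 65.3] | at [0.5269 0.0395 0.1583] yaw 16.9 F [ 0.6  0.8 -1.3] w 0.17 g 60.4 t 14.22
```

View pics/s7.png

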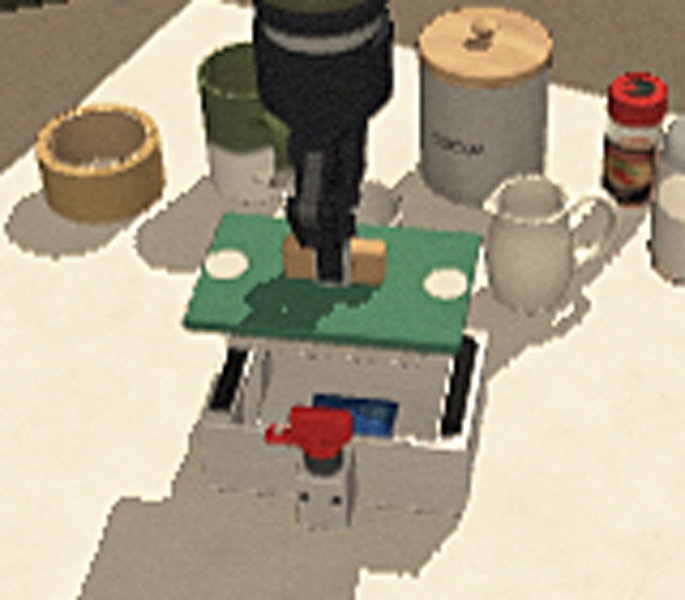

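The lid hangs level above the caddy, with press marks at crop (226,264) and (446,284) and the sachet visible at (355,410). Lowering.

Request:
{"name": "servo_tool", "arguments": {"motion": [[[0,0,0,-1,-1,8,-0.9],[0,0,0,-1,-1,20,-0.9],[0,0,0,-1,-1,32,-0.9],[0,0,0,-1,-1,40,-0.9],[0,0,0,-1,-1,44,-0.9]]]}}

```text
clock: 14.68
eef_pos: [0.5247, 0.0377, 0.1114]
tool_rot: [-0.002, 0.595, 0.803, -0.001]
force: [-0.6, -0.5, -1.0]
width: 0.175
grip_force: 60.4
```

Request:
{"name": "servo_tool", "arguments": {"motion": [[[0,0,0,0,0,4,-0.9],[0,0,0,0,0,8,-0.9],[0,0,0,0,0,12,-0.9],[0,0,0,0,0,15,-0.9],[0,0,0,0,0,15,-0.9]]]}}

```text
clock: 15.1
eef_pos: [0.5261, 0.0374, 0.0988]
tool_rot: [-0.0, 0.596, 0.803, -0.0]
force: [-0.0, 0.2, -1.6]
width: 0.174
grip_force: 60.4
```

Request:
{"name": "servo_tool", "arguments": {"motion": [[[0,0,0,0,0,2,-0.9],[0,0,0,0,0,4,-0.9],[0,0,0,0,0,6,-0.9],[0,0,0,0,0,6,-0.9]]]}}

```text
clock: 15.43
eef_pos: [0.5262, 0.0374, 0.093]
tool_rot: [-0.0, 0.596, 0.803, -0.0]
force: [0.0, -0.5, -1.3]
width: 0.171
grip_force: 60.4
```

Request:
{"name": "servo_tool", "arguments": {"motion": [[[0,0,0,0,0,2,-0.9],[0,0,0,0,0,4,-0.9],[0,0,0,0,0,5,-0.9],[0,0,0,0,0,6,-0.9],[0,0,0,0,0,6,-0.9]]], "force": 90}}

```text
clock: 15.85
eef_pos: [0.5268, 0.0374, 0.0904]
tool_rot: [-0.0, 0.595, 0.803, -0.0]
force: [-9.2, -0.3, 15.4]
width: 0.163
grip_force: 94.7
```

Request:
{"name": "servo_tool", "arguments": {"motion": [[[0,0,0,0,0,2,-0.9],[0,0,0,0,0,4,-0.9],[0,0,0,0,0,5,-0.9],[0,0,0,0,0,6,-0.9],[0,0,0,0,0,6,-0.9]]]}}

```text
clock: 16.27
eef_pos: [0.5268, 0.0374, 0.0846]
tool_rot: [-0.0, 0.595, 0.803, -0.0]
force: [-10.2, 0.4, 16.4]
width: 0.162
grip_force: 94.9
```

Request:
{"name": "servo_tool", "arguments": {"motion": [[[0,0,0,0,0,1,-0.9],[0,0,0,0,0,2,-0.9],[0,0,0,0,0,3,-0.9],[0,0,0,0,0,4,-0.9],[0,0,0,0,0,4,-0.9]]]}}

```text
clock: 16.68
eef_pos: [0.5268, 0.0374, 0.082]
tool_rot: [-0.001, 0.595, 0.803, -0.001]
force: [-14.8, 0.8, 25.4]
width: 0.164
grip_force: 95.9
```

```bash
python3 - <<'E'
from h import *
plan([.526,.0386,.093],16.7)
E
```

```text
turn [-0.002 -0.     0.004] shift [  1.4  -0.4 -11. ] | at [0.5268 0.0374 0.082 ] yaw 16.9 F [-14.8   0.8  25.4] w 0.164 g 95.9 t 16.68
```

Request:
{"name": "servo_tool", "arguments": {"motion": [[[0,0,0,0,0,1,-0.9],[0,0,0,0,0,2,-0.9],[0,0,0,0,0,2,-0.9]]]}}

```text
clock: 16.93
eef_pos: [0.5268, 0.0374, 0.0819]
tool_rot: [-0.001, 0.595, 0.803, -0.001]
force: [-22.5, 0.4, 38.0]
width: 0.161
grip_force: 97.6
```

Request:
{"name": "servo_tool", "arguments": {"motion": [[[0,0,0,0,0,-2,-0.9],[0,0,0,0,0,-3,-0.6],[0,0,0,0,0,-3,-0.4],[0,0,0,0,0,-3,0],[0,0,0,0,0,-3,0]]]}}

```text
clock: 17.35
eef_pos: [0.5262, 0.0374, 0.0779]
tool_rot: [-0.0, 0.596, 0.803, -0.0]
force: [-0.4, -0.0, -0.2]
width: 0.505
grip_force: 0.0
```

Request:
{"name": "servo_tool", "arguments": {"motion": [[[0,0,0,0,0,-20,0],[0,0,0,0,0,-50,0],[0,0,0,0,0,-80,0],[0,0,0,0,0,-95,0],[0,0,0,0,0,-95,0]]]}}

```text
clock: 17.77
eef_pos: [0.529, 0.0373, 0.1777]
tool_rot: [0.003, 0.596, 0.803, 0.002]
force: [-0.1, 0.8, 1.0]
width: 0.498
grip_force: 0.0
```

Request:
{"name": "servo_tool", "arguments": {"motion": [[[0,0,0,-40,0,0,-1],[0,0,0,-80,0,0,-1],[0,0,0,-120,0,0,-1],[0,0,0,-155,0,0,-1],[0,0,0,-180,0,0,-1]]]}}

```text
clock: 18.18
eef_pos: [0.5785, -0.1374, 0.1712]
tool_rot: [-0.001, 0.596, 0.803, -0.001]
force: [0.0, 0.7, 0.8]
width: 0.0
grip_force: 0.0
```

```bash
python3 - <<'E'
from h import *
t=grab_frame("top"); s=grab_frame("scene")
im=np.zeros((400,800,3),np.uint8)
im[:,:400]=cv2.resize(t["color"][180:250,270:340],(400,400),interpolation=cv2.INTER_CUBIC)
im[:,400:]=cv2.resize(s["color"][190:260,260:340],(400,400),interpolation=cv2.INTER_CUBIC)
cv2.imwrite("pics/t8.png",im)
G=((65,80,40),(90,255,200))
for n,f,roi in(("top",t,(270,180,345,240)),("scene",s,(255,190,345,250))):
    for a in rects(f,*G,.07,roi,150): print(n,a)
    h=cv2.cvtColor(f["color"],cv2.COLOR_BGR2HSV)
print([a for a in rects(t,(0,150,100),(6,255,255),.1,(295,225,330,250),5)])
plan([.456,.018,.15],16.7)
E
```

```text
top (array([307., 213.]), array([525.8,  39.9]), array([100.9, 158.8]), 17.0)
scene (array([301., 216.]), array([523.2,  38.1]), array([107. , 164.1]), 16.8)
[(array([311., 235.]), array([457.6,  26.3]), array([22.1, 47.5]), 1.2)]
turn [-0.002 -0.001 -0.001] shift [184.6 -72.7  21.5] | at [ 0.5787 -0.138   0.1713] yaw 16.7 F [-0.1 -0.  -0.2] w 0.001 g 0.0 t 18.28
```

View pics/t8.png

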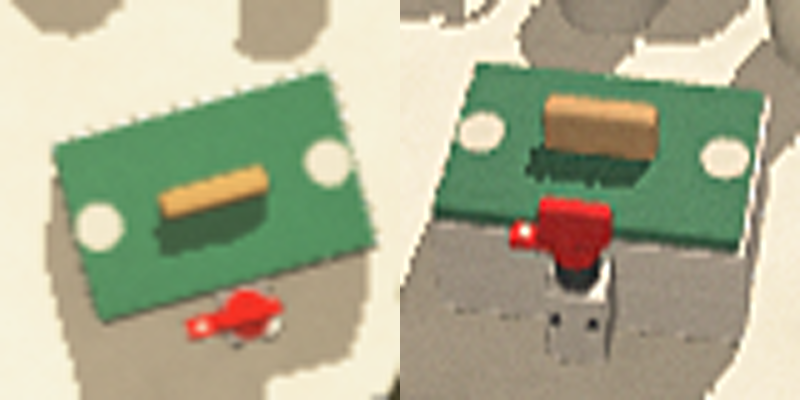

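The lid sits flush in both views with a clear path to the latch. The press ended at a hard stop with 38 N at home height. I will also press each end to be sure, and compute the latch angle.

```bash
python3 - <<'E'
from h import *
t=grab_frame("top")
n=ray(t,[[303.3,237.4]],.079)[0]; print("nose",n, np.degrees(np.arctan2(n[1]-.0181,n[0]-.456)))
print(proj(t,[.456,.0181,.1]), ray(t,[[296.0+19.5,234.8]],.1))
plan([.5454,-.026,.10],16.7)
E
```

```text
nose [0.44802275 0.0492819  0.079     ] 104.35016315422664
[[313.07223389 235.04312174]] [[0.45693378 0.0104176  0.1       ]]
turn [-0.002 -0.002  0.001] shift [114.8   0.5  71.4] | at [ 0.5782 -0.1362  0.1711] yaw 16.7 F [-0.6  1.   0.4] w -0.001 g 0.0 t 18.33
```

Request:
{"name": "servo_tool", "arguments": {"motion": [[[0,0,0,25,0,0,-1],[0,0,0,60,0,10,-1],[0,0,0,95,0,40,-1],[0,0,0,114,0,65,-1],[0,0,0,114,0,71,-1]]]}}

```text
clock: 18.75
eef_pos: [0.5398, -0.0208, 0.0959]
tool_rot: [-0.005, 0.594, 0.805, -0.002]
force: [-0.3, -0.3, -1.2]
width: -0.0
grip_force: 0.0
```

Request:
{"name": "servo_tool", "arguments": {"motion": [[[0,0,0,0,0,8,-1],[0,0,0,0,0,15,-1],[0,0,0,0,0,22,-1],[0,0,0,0,0,25,-1],[0,0,0,0,0,26,-1]]]}}

```text
clock: 19.17
eef_pos: [0.5461, -0.0263, 0.078]
tool_rot: [-0.0, 0.596, 0.803, 0.0]
force: [-7.0, 1.7, 12.7]
width: 0.006
grip_force: 6.4
```

Request:
{"name": "servo_tool", "arguments": {"motion": [[[0,0,0,0,0,0,-1],[0,0,0,0,0,0,-1]]]}}

```text
clock: 19.33
eef_pos: [0.5461, -0.0263, 0.078]
tool_rot: [-0.0, 0.596, 0.803, 0.0]
force: [-5.0, 2.1, 7.0]
width: 0.001
grip_force: 3.4
```

End b is at 70 mm, so it is home. Now end a.

Request:
{"name": "servo_tool", "arguments": {"motion": [[[0,0,0,0,0,-25,-1],[0,0,0,0,0,-55,-1],[0,0,0,30,0,-60,-1],[0,0,0,65,0,-60,-1],[0,0,0,100,0,-60,-1]]]}}

```text
clock: 19.75
eef_pos: [0.5181, 0.0698, 0.1387]
tool_rot: [0.002, 0.597, 0.802, 0.001]
force: [0.8, 0.4, -0.2]
width: -0.003
grip_force: 0.0
```

Request:
{"name": "servo_tool", "arguments": {"motion": [[[0,0,0,25,0,0,-1],[0,0,0,36,0,10,-1],[0,0,0,36,0,25,-1],[0,0,0,36,0,38,-1],[0,0,0,36,0,44,-1]]]}}

```text
clock: 20.17
eef_pos: [0.5053, 0.1036, 0.09]
tool_rot: [-0.001, 0.596, 0.803, -0.001]
force: [-0.7, 0.2, 0.1]
width: -0.001
grip_force: 0.0
```

Request:
{"name": "servo_tool", "arguments": {"motion": [[[0,0,0,0,0,6,-1],[0,0,0,0,0,12,-1],[0,0,0,0,0,16,-1],[0,0,0,0,0,17,-1],[0,0,0,0,0,17,-1]]]}}

```text
clock: 20.58
eef_pos: [0.5065, 0.1037, 0.078]
tool_rot: [-0.0, 0.596, 0.803, -0.001]
force: [-9.5, -2.3, 16.2]
width: 0.001
grip_force: 8.1
```

Request:
{"name": "servo_tool", "arguments": {"motion": [[[0,0,0,0,0,-20,-0.5],[0,0,0,0,0,-50,-0.3],[0,0,0,0,0,-75,-0.3],[0,0,0,0,0,-75,-0.3],[0,0,0,0,0,-75,-0.3]]]}}

```text
clock: 21.0
eef_pos: [0.5078, 0.1041, 0.1527]
tool_rot: [0.002, 0.596, 0.803, 0.002]
force: [0.2, 0.0, -0.9]
width: 0.348
grip_force: 0.0
```

```bash
python3 - <<'E'
from h import *
plan([.456,.0181,.12],14.5)
E
```

```text
turn [0.005 0.001 0.041] shift [-67.3 -74.7  32.4] | at [0.5078 0.1041 0.1527] yaw 16.9 F [ 0.2  0.  -0.9] w 0.348 g 0.0 t 21.0
```

Request:
{"name": "servo_tool", "arguments": {"motion": [[[0,0,0.041,-20,-22,0,-0.3],[0,0,0.041,-45,-50,0,-0.3],[0,0,0.041,-67,-74,0,-0.3],[0,0,0.041,-67,-74,15,-0.3],[0,0,0.041,-67,-74,30,-0.3]]]}}

```text
clock: 21.42
eef_pos: [0.454, 0.0172, 0.1194]
tool_rot: [0.0, 0.613, 0.79, 0.0]
force: [-0.0, 1.0, -0.2]
width: 0.348
grip_force: 0.0
```

Request:
{"name": "servo_tool", "arguments": {"motion": [[[0,0,0,0,0,0,-0.3],[0,0,0,0,0,0,-0.3],[0,0,0,0,0,0,-0.3]]]}}

```text
clock: 21.67
eef_pos: [0.4547, 0.0188, 0.1201]
tool_rot: [-0.0, 0.612, 0.791, -0.0]
force: [-0.4, 0.7, 1.3]
width: 0.352
grip_force: 0.0
```

```bash
python3 - <<'E'
from h import *
plan([.456,.0181,.091],14.5)
f=grab_frame("scene")
cv2.imwrite("pics/s9.png",cv2.resize(f["color"][180:260,255:335],(600,600),interpolation=cv2.INTER_CUBIC))
E
```

```text
turn [-0.001 -0.     0.001] shift [-1.   1.1 29.1] | at [0.4547 0.0188 0.1201] yaw 14.6 F [-0.4  0.7  1.3] w 0.352 g 0.0 t 21.67
```

View pics/s9.png

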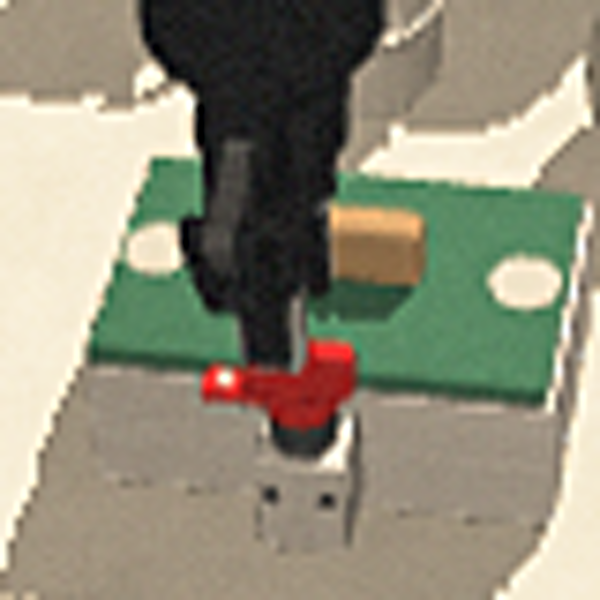

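The finger tip at crop (268,360) seems a little left of the latch bar's centre, around (305,370). I check by projection.

```bash
python3 - <<'E'
from h import *
s=grab_frame("scene"); p=manip.sense()["eef_pos"]
for z in(.112,.1,.079): print(z,proj(s,[[p[0],p[1],z],[.456,.0181,z]]).round(1).tolist())
# bar in earlier scene crop t8: columns 540..612 -> px, top row 198..208
b=[(260+(c-400)/5,190+r/5.714) for c,r in((540,199),(612,205))]
print(b, ray(s,b,.1).round(4), ray(s,b,.1).mean(0))
E
```

```text
0.112 [[293.4, 223.1], [293.8, 223.0]]
0.1 [[293.7, 226.4], [294.1, 226.4]]
0.079 [[294.1, 232.2], [294.5, 232.1]]
[(288.0, 224.82674133706684), (302.4, 225.87679383969197)] [[ 4.544e-01  3.490e-02  1.000e-01]
 [ 4.664e-01 -3.000e-04  1.000e-01]] [0.46038225 0.01726815 0.1       ]
```

Request:
{"name": "servo_tool", "arguments": {"motion": [[[0,0,0,-1,1,8,-0.3],[0,0,0,-1,1,16,-0.3],[0,0,0,-1,1,23,-0.3],[0,0,0,-1,1,28,-0.3],[0,0,0,-1,1,28,-0.3]]]}}

```text
clock: 22.18
eef_pos: [0.4546, 0.0182, 0.0903]
tool_rot: [-0.001, 0.612, 0.791, -0.001]
force: [0.4, -0.5, -0.1]
width: 0.35
grip_force: 0.0
```

Request:
{"name": "servo_tool", "arguments": {"motion": [[[0,0,0,0,0,0,-0.6],[0,0,0,0,0,0,-0.8],[0,0,0,0,0,0,-1],[0,0,0,0,0,0,-1],[0,0,0,0,0,0,-1]]], "force": 40}}

```text
clock: 22.6
eef_pos: [0.4584, 0.0187, 0.0926]
tool_rot: [0.002, 0.612, 0.791, 0.003]
force: [10.9, 2.7, -9.8]
width: 0.102
grip_force: 40.0
```

Request:
{"name": "servo_tool", "arguments": {"motion": [[[0,0,0,0,1.5,0,-1],[0,0,0,0,3,0,-1],[0,0,0,0,3,0,-1]]]}}

```text
clock: 22.85
eef_pos: [0.4586, 0.0187, 0.0925]
tool_rot: [-0.0, 0.612, 0.791, -0.001]
force: [-1.5, -0.4, -0.0]
width: 0.107
grip_force: 41.5
```

Request:
{"name": "servo_tool", "arguments": {"motion": [[[0,0,0.06,0,0,0,-1],[0,0,0.14,0,0,0,-1],[0,0,0.22,0,0,0,-1],[0,0,0.3,0,0,0,-1],[0,0,0.38,0,0,0,-1]]]}}

```text
clock: 23.27
eef_pos: [0.4589, 0.0188, 0.0925]
tool_rot: [0.0, 0.751, 0.66, 0.0]
force: [1.0, 0.2, -1.9]
width: 0.102
grip_force: 41.2
```

```bash
python3 - <<'E'
from h import *
plan([.4585,.0181,.091],-73.4); print(manip.sense()["moment"])
E
```

```text
turn [ 0.    -0.     1.151] shift [-0.7 -0.3  1.5] | at [0.4589 0.0188 0.0925] yaw -7.4 F [ 1.   0.2 -1.9] w 0.102 g 41.2 t 23.27
[-0.04235004  0.00067747  0.11136042]
```

Request:
{"name": "servo_tool", "arguments": {"motion": [[[0,0,0.1,0,0,0,-1],[0,0,0.2,0,0,0,-1],[0,0,0.3,0,0,0,-1],[0,0,0.4,0,0,0,-1],[0,0,0.5,0,0,0,-1]]]}}

```text
clock: 23.68
eef_pos: [0.4594, 0.0187, 0.0925]
tool_rot: [0.001, 0.892, 0.453, 0.001]
force: [2.0, -0.1, -2.5]
width: 0.104
grip_force: 41.0
```

Request:
{"name": "servo_tool", "arguments": {"motion": [[[0,0,0.1,0,0,0,-1],[0,0,0.2,0,0,0,-1],[0,0,0.3,0,0,0,-1],[0,0,0.4,0,0,0,-1],[0,0,0.48,0,0,0,-1]]]}}

```text
clock: 24.1
eef_pos: [0.4597, 0.0183, 0.0925]
tool_rot: [0.001, 0.974, 0.228, 0.001]
force: [4.3, -2.0, -3.3]
width: 0.103
grip_force: 40.9
```

Request:
{"name": "servo_tool", "arguments": {"motion": [[[0,0,0.06,0,0,0,-1],[0,0,0.12,0,0,0,-1],[0,0,0.16,0,0,0,-1],[0,0,0.18,0,0,0,-1]]]}}

```text
clock: 24.43
eef_pos: [0.4598, 0.0182, 0.0925]
tool_rot: [0.001, 0.99, 0.141, 0.001]
force: [3.5, -2.3, -4.8]
width: 0.101
grip_force: 40.9
```

```bash
python3 - <<'E'
from h import *
plan([.4585,.0181,.091],-73.4); print(manip.sense()["moment"])
E
```

```text
turn [ 0.002 -0.003 -0.006] shift [-1.3 -0.3  1.5] | at [0.4598 0.0182 0.0925] yaw -73.8 F [ 3.5 -2.3 -4.8] w 0.101 g 40.9 t 24.43
[-0.43163401 -0.70082963  0.27366075]
```

Turned through. I release, rise straight up and swing aside to look.

Request:
{"name": "servo_tool", "arguments": {"motion": [[[0,0,0,0,0,0,-0.6],[0,0,0,0,0,0,-0.3],[0,0,0,0,0,0,-0.3],[0,0,0,0,0,0,-0.3]]]}}

```text
clock: 24.77
eef_pos: [0.4589, 0.0189, 0.0925]
tool_rot: [-0.0, 0.99, 0.142, 0.0]
force: [0.8, 0.6, 0.7]
width: 0.347
grip_force: 0.0
```

Request:
{"name": "servo_tool", "arguments": {"motion": [[[0,0,0,0,0,-15,-0.3],[0,0,0,0,0,-40,-0.3],[0,0,0,0,0,-70,-0.3],[0,0,0,0,0,-100,-0.3],[0,0,0,0,0,-120,-0.3]]]}}

```text
clock: 25.18
eef_pos: [0.4597, 0.0189, 0.2157]
tool_rot: [0.0, 0.99, 0.142, 0.002]
force: [0.6, -0.1, 0.2]
width: 0.352
grip_force: 0.0
```

Request:
{"name": "servo_tool", "arguments": {"motion": [[[0,0,0,0,-35,0,-0.3],[0,0,0,0,-70,0,-0.3],[0,0,0,0,-105,0,-0.3],[0,0,0,0,-140,0,-0.3],[0,0,0,0,-170,0,-0.3]]]}}

```text
clock: 25.6
eef_pos: [0.4102, 0.1837, 0.2127]
tool_rot: [-0.0, 0.99, 0.142, 0.0]
force: [0.6, -0.1, -0.2]
width: 0.35
grip_force: 0.0
```

Request:
{"name": "servo_tool", "arguments": {"motion": [[[0,0,0,0,0,0,-0.3],[0,0,0,0,0,0,-0.3],[0,0,0,0,0,0,-0.3],[0,0,0,0,0,0,-0.3]]]}}

```text
clock: 25.93
eef_pos: [0.4113, 0.1812, 0.2123]
tool_rot: [0.0, 0.99, 0.141, -0.0]
force: [-0.7, 0.5, -1.0]
width: 0.35
grip_force: 0.0
```

```bash
python3 - <<'E'
from h import *
t=grab_frame("top"); s=grab_frame("scene")
im=np.zeros((400,800,3),np.uint8)
im[:,:400]=cv2.resize(t["color"][180:250,270:340],(400,400),interpolation=cv2.INTER_CUBIC)
im[:,400:]=cv2.resize(s["color"][190:260,260:340],(400,400),interpolation=cv2.INTER_CUBIC)
cv2.imwrite("pics/t10.png",im)
for a in rects(t,(0,150,100),(6,255,255),.09,(295,215,330,250),5): print(a)
E
```

```text
(array([312., 232.]), array([464.6,  22.5]), array([49.6, 24.2]), 30.4)
```

View pics/t10.png

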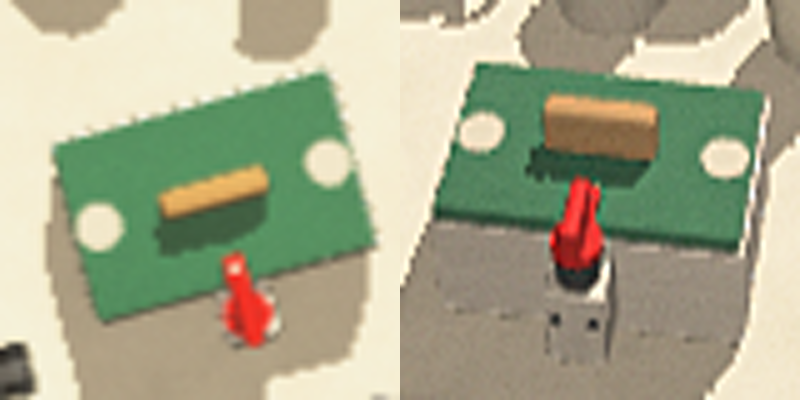

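The latch nose at crop (233,257) lies over the lid and is parallel to the lid's short edge, so the turn is about 90°. The lid is flush and the gripper is clear. Handing in.

```bash
python3 -c "
from station import manip; print(manip.finish_job())"
```

```text
the job is handed in; nothing more can be done
None
```

The job is handed in with no verdict shown: the blue sachet is in the caddy, the lid is home at both ends (press marks at 70 mm), the latch is turned about 90° over its edge, and the gripper is clear.

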